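Tap down the inspection flags of a passed lot

ROBOT

A 6-joint arm with a two-finger parallel gripper is mounted at the origin on a cart in front of the work surface, level with it; the furniture and walls round the work are solid. World frame = base frame: x ahead of the robot, y to its left, z up, the work surface at z = 0. Lengths are in mm, angles in rad, forces in N, time in s.
With the tool pointing down it reaches from about 300 to 875 mm from the base axis. Payload 6.4 kg.
Tool frame: the origin (TCP) lies at the very end of the fingers, on their centre line; the grasp point (between the pads) lies 19 mm behind it (grip_point_offset is the distance from the TCP to the grasp point, in mm); z points along the fingers, y is the direction in which the jaws open and shut (so a half turn about z gives the same grasp; the last joint's range is limited). The gripper opens to 85 mm and grips with 20 to 120 N. Pads are 22 mm wide; open, the fingers measure 114 mm over their backs; the gripper's body (76 mm by 85 mm) begins 54 mm behind the grasp point. The pads swing forward as they close: fully open they stand 13 mm farther back than shut.
Start: joints at [-1.456, 0.181, 1.607, -0, 1.354, -0.206], TCP at [181.329, -545.675, 201.888] pointing down, gripper open.
Joint ranges: [-2.99, 2.99], [-0.89, 2.07], [0.3, 2.58], [-1.14, 4.28], [0, 2.63], [-3.12, 3.12]. Speed limits (rad/s): [2.57, 2.57, 3.01, 3.14, 3.14, 3.14].

INTERFACE

Orientations are given as a unit quaternion [w, x, y, z].
In Python, from station import get_obs, grab_frame, camera_info, sign_off, grip_point_offset gives the robot as it stands. The module is installed in compiled form; this text tells all that it offers.
- The arm moves only by the shell command python3 -m inch 'ROWS' [FORCE]. ROWS is JSON, a list of rows, each an object of numbers: "jaw": the closure, from 0 (fully open) to 1 (shut); "dx", "dy", "dz": the shift along the tool's x, y, z in m; "twist": the turn about the tool's z in degrees. A call has 1 to 5 rows; each row is the pose to reach, as a shift and turn from the pose commanded when the call began, along the tool's axes at that moment; what a row does not reach only later rows make up. A row lasts 1/12 s, in which the tool goes at most 41.7 mm and 7.16 degrees, less where a joint would pass 70% of its speed; a pose out of reach is approached as far as the arm can. A call with a gripper value outside its range is refused whole. The fingers move at their own pace and stop on an object; FORCE is the grip in N (left out, the last holds). Time passes only in rows, so rows that repeat a pose let the fingers close. It gives the time, the measured TCP pose, the force and the opening at its end, in the units of the state.
- get_obs(): the state, without advancing time (a new reading comes with each control period).
- grab_frame(name): name is "scene" or "top" or "wrist"; returns (picture, depth): 384x512x3 uint8, red, green, blue; 384x512 float32, mm along the optical axis (not along the pixel's ray), 0 where there is no reading.
- camera_info(name): a dict with "mtx" (3x3 intrinsics, pixels), "view" (4x4, takes a point from world to camera coordinates); the wrist camera has in their place "tool_from_camera" (4x4, takes a point from camera to tool coordinates, whose origin is the TCP and whose axes are the flange's). Camera axes: x right, y up, looking along -z (the intrinsics and any distortion apply to the point x, -y, -z); pixel columns grow to the right and rows downward; lengths in mm; the calibration is good to about 2 mm. A picture is of the moment at which its call begins: read the wrist's pose just before it. camera_info takes no time and is no camera call.
- sign_off(): hands the job in, once; it reports no verdict.
The state is a dict: "t": time; "q": joint angles; "joint_velocities": joint speeds; "joint_torque": joint torques, N m; "position": TCP position; "tcp_rot": TCP orientation; "ft_force": force on the tool from outside, world axes, zero at the start; "ft_torque": the same for the moment, N m; "width": finger opening in mm.
Only numpy, scipy, OpenCV 4.12 (cv2) and the standard library are available. Lean on these libraries where they do the work, as an engineer would, in place of code of your own. Each camera call takes 0.05 s, during which the arm holds its last target.

TASK

The lot of tubes has passed its three checks, so take down the signal flags on the bench in the order of the checks: tap the round flag over first, then the square one, then the triangular one, each falling back away from you and lying down before you touch the next. Tap the flag plates lightly with the fingertips from the front: do not grip or lift anything, leave the loose stands where they are, and do not disturb the other things on the bench.

Things in the scene. Friction and masses are not known exactly. Their poses are not given: they have to be found in the camera images.
- stand_round: loose stand of the round flag, about 0.9 kg, not fixed to the bench: dark steel foot 90 (x) x 80 (y) x 16 mm, two aluminium cheeks up to 55 mm with the hinge pin between them along y, 45 mm above the bench. Origin at the centre of the underside; z up; the front, to which the flag leans, faces the stand's own -x (roughly the robot); the flag falls to +x.
- flag_round (a joint): hinge of the round flag, rad: 0 = up, leaning 0.15 rad towards -x of the stand against its stop; 0.15 = exactly upright; beyond about 0.22 it falls over by itself, away from the robot; 1.65 = fully down, almost level, resting on its stop. Very light: well under 1 N at the flag moves it; it drops back if let go before upright.
- face_round (a point): middle of the round flag: white plastic plate 5 mm thick, a disc 54 mm across, on a 6 mm steel stem. This point is its face centre, 80 mm from the hinge pin, in mid-thickness. Standing, the flag's top is about 150 mm above the bench; keep the gripper's broader parts above it: touch at this point or a little higher.
- stand_square: loose stand of the square flag, about 0.9 kg, not fixed to the bench: dark steel foot 90 (x) x 80 (y) x 16 mm, two aluminium cheeks up to 55 mm with the hinge pin between them along y, 45 mm above the bench. Origin at the centre of the underside; z up; the front, to which the flag leans, faces the stand's own -x (roughly the robot); the flag falls to +x.
- flag_square (a joint): hinge of the square flag, rad: 0 = up, leaning 0.15 rad towards -x of the stand against its stop; 0.15 = exactly upright; beyond about 0.22 it falls over by itself, away from the robot; 1.65 = fully down, almost level, resting on its stop. Very light: well under 1 N at the flag moves it; it drops back if let go before upright.
- face_square (a point): middle of the square flag: white plastic plate 5 mm thick, a square 50 mm wide and high, edges level and upright, on a 6 mm steel stem. This point is its face centre, 80 mm from the hinge pin, in mid-thickness. Standing, the flag's top is about 150 mm above the bench; keep the gripper's broader parts above it: touch at this point or a little higher.
- stand_triangle: loose stand of the triangle flag, about 0.9 kg, not fixed to the bench: dark steel foot 90 (x) x 80 (y) x 16 mm, two aluminium cheeks up to 55 mm with the hinge pin between them along y, 45 mm above the bench. Origin at the centre of the underside; z up; the front, to which the flag leans, faces the stand's own -x (roughly the robot); the flag falls to +x.
- flag_triangle (a joint): hinge of the triangle flag, rad: 0 = up, leaning 0.15 rad towards -x of the stand against its stop; 0.15 = exactly upright; beyond about 0.22 it falls over by itself, away from the robot; 1.65 = fully down, almost level, resting on its stop. Very light: well under 1 N at the flag moves it; it drops back if let go before upright.
- face_triangle (a point): middle of the triangle flag: white plastic plate 5 mm thick, an equal-sided triangle about 61 mm wide, one point up (point 35 mm from its centre), on a 6 mm steel stem. This point is 6 mm above its centre, 80 mm from the hinge pin, in mid-thickness. Standing, the flag's top is about 150 mm above the bench; keep the gripper's broader parts above it: touch at this point or a little higher.
- tube_a: bystander: cut black rubber tube, 27 mm thick, 59 mm long, lying; origin at the centre of its underside. Leave it alone.
- plug_gauge: bystander: steel plug gauge, 97 mm long, 23 mm thick, lying; origin at the centre of its underside. Leave it alone.
- date_stamp: bystander: date stamp with turned wooden handle, 25x34 mm foot, 64 mm tall; origin at the centre of its underside. Leave it alone.
- ink_pad: bystander: flat ink pad, 58x88x11 mm; origin at the centre of its underside. Leave it alone.
- tape_measure: bystander: black pocket tape measure, 58x71x32 mm; origin at the centre of its underside. Leave it alone.
- mug: bystander: white mug, 95 mm tall, 92 mm across plus handle; origin at the centre of its underside. Leave it alone.
- tape_roll: bystander: roll of tan tape lying flat, 104 mm across, 25 mm tall; origin at the centre of its underside. Leave it alone.
Things that resemble listed ones, but are neither listed nor needed, are in the scene too. What is shaped like the stand_triangle but green or purple is not meant.

How it is judged (in metres and radians):
On the way, in this order (a step that is already met when the one before it is completed fails the run):
1. the round flag has been tapped over and lies down (value of joint flag_round above 1.4 rad), for 0.1 s.
2. the square flag has been tapped over and lies down (value of joint flag_square above 1.4 rad), for 0.1 s.
3. the triangle flag has been tapped over and lies down (value of joint flag_triangle above 1.4 rad), for 0.1 s.
At the end, for the whole second after the job is handed in: All three flags lie down (hinge above 1.4 rad), tapped in the order round, square, triangular; the stands stand upright and at rest, each within 20 mm of where it began (value of joint each of flag_round, flag_square, flag_triangle above 1.4 rad and distance of each of stand_round, stand_square, stand_triangle from where it was at the start of the episode below 0.02 m and angle between each of stand_round, stand_square, stand_triangle's own z axis and vertical below 0.1 rad and linear speed of each of stand_round, stand_square, stand_triangle below 0.02 m/s); the robot touches nothing.
It fails at once if the square flag goes over before the round one is down (value of joint flag_square above 0.6 rad and value of joint flag_round below 1.2 rad).
It fails at once if the triangular flag goes over before the round and square ones are down (value of joint flag_triangle above 0.6 rad and value of joint any of flag_round, flag_square below 1.2 rad).
It fails at once if a flag or stand is pressed or squeezed by the fingers with more than 15 N, or struck by the rest of the arm with more than 25 N (contact force between the arm and stand_round above 25 N or contact force between the arm and stand_square above 25 N or contact force between the arm and stand_triangle above 25 N or contact force between the fingers and stand_round above 15 N or contact force between the fingers and stand_square above 15 N or contact force between the fingers and stand_triangle above 15 N).
It fails at once if a stand is shoved more than 20 mm, lifted more than 8 mm or tipped (distance of any of stand_round, stand_square, stand_triangle from where it was at the start of the episode above 0.02 m or height (world z) of any of stand_round, stand_square, stand_triangle above 0.008 m or angle between any of stand_round, stand_square, stand_triangle's own z axis and vertical above 0.15 rad).
It fails at once if a bystander is disturbed (moved more than 20 mm) (distance of any of tube_a, plug_gauge, date_stamp, ink_pad, tape_measure, mug, tape_roll from where it was at the start of the episode above 0.02 m).
It also fails if it takes over 51 s, if anything falls off the work surface, if the arm or the gripper's body presses on something with over 40 N, if the wrist force passes 120 N, or if a joint passes its speed limit or range.

## Working session

There is one attempt and no reset: what is moved stays moved. The work goes in short steps, Python scripts to look and compute and a shell command to move; the robot and the scene stay as the last step left them, time stands still between calls to the robot, and variables do not carry over. Pictures are saved under pics/ and viewed, and the job is handed in when it is done.

```bash
mkdir -p pics; cat > h.py <<'E'
import numpy as np,cv2
from station import *
def snap(n,tag):
    o=get_obs(); p,d=grab_frame(n); cv2.imwrite(f'pics/{tag}.png',p[:,:,::-1]); np.savez(f'{tag}.npz',p=p,d=d,pos=o['position'],rot=o['tcp_rot']); return p,d
def w(n,d,u,v):
    c=camera_info(n);K=np.array(c['mtx']);V=np.array(c['view']);z=d[v,u]
    x=(u-K[0,2])/K[0,0]*z;y=(v-K[1,2])/K[1,1]*z
    return (np.linalg.inv(V)@[x,-y,-z,1])[:3]
E
python3 - <<'E'
from h import *
print(get_obs()); 
for n in('scene','top'):
    snap(n,n+'0'); print(camera_info(n))
print(camera_info('wrist'))
E
```

```text
{'t': 0.0, 'q': array([-1.45632576e+00,  1.81547772e-01,  1.60800137e+00,  1.00282692e-05,
        1.35380883e+00, -2.06288535e-01]), 'joint_velocities': array([ 4.29977393e-04, -1.19745471e-03, -2.91579953e-04,  2.90820404e-04,
       -8.08798477e-04,  1.90301617e-05]), 'joint_torque': array([-2.73820078e-04, -4.44876266e+01, -3.51334190e+01, -4.17421043e-04,
        9.05748457e-03,  1.61312857e-05]), 'position': array([ 181.24589621, -545.05252046,  200.98362749]), 'tcp_rot': array([-8.81502815e-04,  9.87166531e-01,  1.59691768e-01,  4.53981160e-05]), 'ft_force': array([-0.13318388,  0.50223101, -0.07773227]), 'ft_torque': array([ 0.02898706, -0.01506681,  0.01434915]), 'width': 85.10925849096584}
{'mtx': array([[391.59149355,   0.        , 262.31955314],
       [  0.        , 391.59149355, 190.64146648],
       [  0.        ,   0.        ,   1.        ]]), 'view': array([[ 8.76287866e-01, -4.81638578e-01, -1.19939892e-02,
        -5.82194309e+02],
       [ 3.34919509e-01,  5.91075458e-01,  7.33797469e-01,
        -2.10608374e+02],
       [-3.46335817e-01, -6.47034839e-01,  6.79262
[... 459 characters left out ...]
2],
       [-1.88165204e-01,  2.95811493e-03,  9.82132937e-01,
        -1.48713032e+03],
       [ 0.00000000e+00,  0.00000000e+00,  0.00000000e+00,
         1.00000000e+00]])}
{'mtx': array([[323.39305784,   0.        , 251.18134631],
       [  0.        , 323.39305784, 190.89398622],
       [  0.        ,   0.        ,   1.        ]]), 'tool_from_camera': array([[ 8.43337978e-04,  9.62469195e-01,  2.71389643e-01,
         7.04445696e+01],
       [ 9.99999337e-01, -5.99023518e-04, -9.83072651e-04,
         4.73000964e-01],
       [-7.83608364e-04,  2.71390292e-01, -9.62469062e-01,
        -1.71387132e+02],
       [ 0.00000000e+00,  0.00000000e+00,  0.00000000e+00,
         1.00000000e+00]])}
```

View pics/scene0.png

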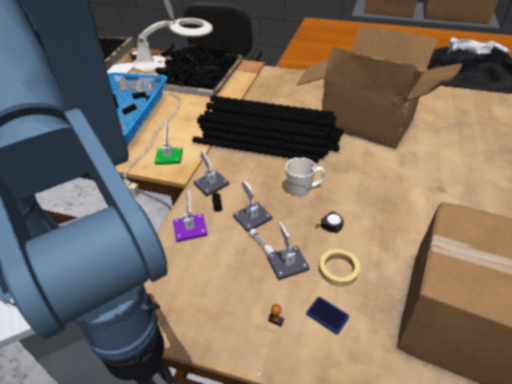

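View pics/top0.png

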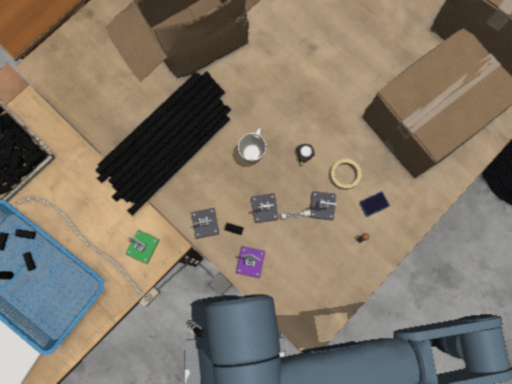

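The scene view shows three dark stands at about (210,180), (253,215) and (287,262), with green (168,156) and purple (190,228) lookalikes. The top view shows the dark ones at (204,222), (264,208) and (322,205). I'll enlarge to read the shapes.

```bash
python3 - <<'E'
from h import *
p=cv2.imread('pics/top0.png');a=cv2.resize(p[180:280,180:350],None,fx=4.7,fy=4.7,interpolation=2);cv2.imwrite('pics/c1.png',a)
p=cv2.imread('pics/scene0.png');a=cv2.resize(p[140:285,165:315],None,fx=4,fy=4,interpolation=2);cv2.imwrite('pics/c2.png',a)
E
```

```text
(no output)
```

View pics/c1.png

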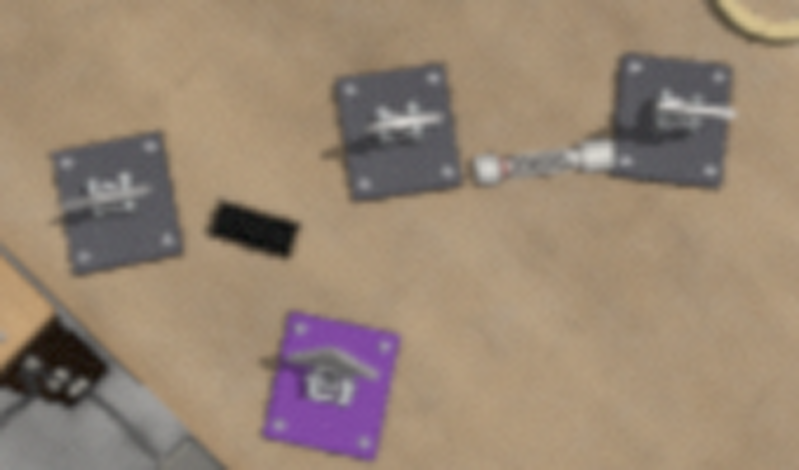

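View pics/c2.png

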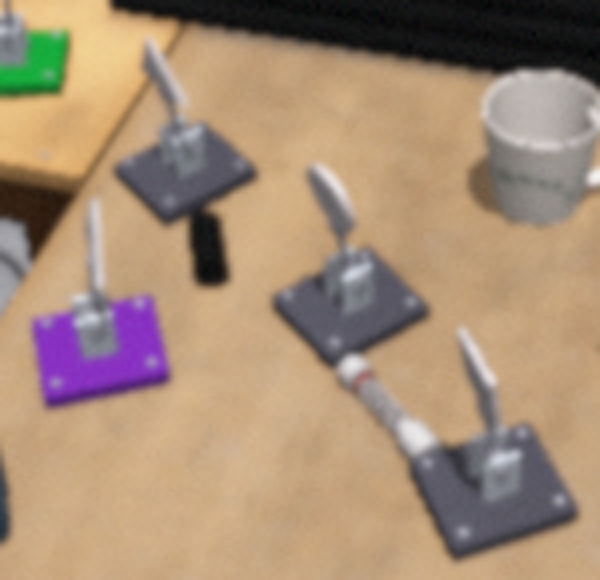

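```bash
cat >> h.py <<'E'
def ray(n,u,v,z):
    c=camera_info(n);K=np.array(c['mtx']);V=np.linalg.inv(np.array(c['view']))
    d=V[:3,:3]@[(u-K[0,2])/K[0,0],-(v-K[1,2])/K[1,1],-1]; o=V[:3,3]
    return o+d*(z-o[2])/d[2]
E
python3 - <<'E'
from h import *
C=dict(L=[(52,153),(160,131),(183,253),(76,274)],M=[(335,80),(443,64),(460,185),(352,200)],R=[(625,54),(732,66),(718,188),(610,175)],P=[(290,313),(399,333),(375,459),(264,438)])
for k,c in C.items():
    P=np.array([ray('top',180+u/4.7,180+v/4.7,16) for u,v in c])
    m=P.mean(0); ax=(P[0]+P[1]-P[2]-P[3])/2; ay=(P[0]+P[3]-P[1]-P[2])/2
    print(k,m.round(),np.linalg.norm(ax),np.linalg.norm(ay),np.degrees(np.arctan2(ax[1],ax[0])),np.degrees(np.arctan2(-ay[0],ay[1])))
d=np.load('top0.npz')['d']
for u,v in [(204,222),(264,205),(330,204),(233,228),(290,214),(318,212)]: print(u,v,w('top',d,u,v).round())
d=np.load('scene0.npz')['d']
for n,(cx,cy) in dict(Ltop=(150,45),Lmid=(165,80),Mtop=(318,172),Mmid=(337,200),Rtop=(464,335),Rmid=(480,370)).items():
    u,v=165+cx//4,140+cy//4; print(n,u,v,w('scene',d,u,v).round())
E
```

```text
L [520.  93.  16.] 88.2283612652973 77.12358623173982 10.909913275139036 10.286339634054105
M [ 566. -106.   16.] 87.41089538020938 77.54922303110452 6.653841022798787 7.125226287037392
R [ 570. -301.   16.] 88.38342696871811 76.71723392197941 -9.309644352168723 -7.872405488380731
P [389. -56.  16.] 88.08641954068302 77.80599921877199 -12.348967366582988 -11.581068120104897
204 222 [514.  88.  90.]
264 205 [ 556. -102.  141.]
330 204 [ 556. -306.  137.]
233 228 [500.  -1.  28.]
290 214 [ 544. -190.   18.]
318 212 [ 549. -284.   14.]
Ltop 202 151 [508.  86. 148.]
Lmid 206 160 [514.  81. 115.]
Mtop 244 183 [ 553. -103.  146.]
Mmid 249 190 [ 559. -120.  131.]
Rtop 281 223 [ 564. -282.  149.]
Rmid 285 232 [ 557. -311.  149.]
```

M looks round, R square and L triangular. I'll confirm with a wrist view from behind the flags, looking back at them. First I'll rise, turn the tool to yaw 0 (which makes tool x = world x, tool y = -world y) and shut the jaws.

```bash
python3 -m inch '[{"dz":-0.03,"twist":6,"jaw":1},{"dz":-0.06,"twist":12,"jaw":1},{"dz":-0.08,"twist":18.3,"jaw":1},{"dz":-0.08,"twist":18.3,"jaw":1}]' 20; python3 -c "
from h import *
print(get_obs()['tcp_rot'],camera_info('top')['view'][0])
d=np.load('top0.npz')['d']
print([w('top',d,u,v).round() for u,v in [(440,100),(365,180),(470,60),(380,120),(200,30),(160,130)]])"
```

```text
[-7.90887634e-04  9.87162558e-01  1.59716801e-01  3.69013652e-05] [-1.97227905e-02 -9.99805192e-01 -7.67313874e-04 -7.20547009e+01]
[array([ 856., -643.,  216.]), array([ 660., -452.,   -7.]), array([ 982., -745.,  223.]), array([ 831., -484.,  118.]), array([1085.,   83.,  248.]), array([809., 226., 124.])]$[0]: bad value
```

```bash
python3 -m inch '[{"dx":0,"dy":0,"dz":-0.03,"twist":6,"jaw":1},{"dx":0,"dy":0,"dz":-0.06,"twist":12,"jaw":1},{"dx":0,"dy":0,"dz":-0.08,"twist":18.3,"jaw":1},{"dx":0,"dy":0,"dz":-0.08,"twist":18.3,"jaw":1}]' 20
```

```text
t: 0.43
position: [181.7, -547.9, 287.1]
tcp_rot: [0.004, 1.0, -0.002, 0.0]
ft_force: [-0.1, -0.2, 0.9]
width: 38.5
```

```bash
python3 -m inch '[{"dx":0.028,"dy":-0.026,"dz":0,"twist":0,"jaw":1},{"dx":0.056,"dy":-0.052,"dz":0,"twist":0,"jaw":1},{"dx":0.084,"dy":-0.078,"dz":0,"twist":0,"jaw":1},{"dx":0.112,"dy":-0.104,"dz":0,"twist":0,"jaw":1},{"dx":0.14,"dy":-0.13,"dz":0,"twist":0,"jaw":1}]'
python3 -m inch '[{"dx":0.028,"dy":-0.026,"dz":0,"twist":0,"jaw":1},{"dx":0.056,"dy":-0.052,"dz":0,"twist":0,"jaw":1},{"dx":0.084,"dy":-0.078,"dz":0,"twist":0,"jaw":1},{"dx":0.112,"dy":-0.104,"dz":0,"twist":0,"jaw":1},{"dx":0.14,"dy":-0.13,"dz":0,"twist":0,"jaw":1}]'
python3 -m inch '[{"dx":0.028,"dy":-0.026,"dz":0,"twist":0,"jaw":1},{"dx":0.056,"dy":-0.052,"dz":0,"twist":0,"jaw":1},{"dx":0.084,"dy":-0.078,"dz":0,"twist":0,"jaw":1},{"dx":0.112,"dy":-0.104,"dz":0,"twist":0,"jaw":1},{"dx":0.14,"dy":-0.13,"dz":0,"twist":0,"jaw":1}]'
python3 -m inch '[{"dx":0.025,"dy":-0.025,"dz":0,"twist":0,"jaw":1},{"dx":0.05,"dy":-0.05,"dz":0,"twist":0,"jaw":1},{"dx":0.05,"dy":-0.05,"dz":0,"twist":0,"jaw":1},{"dx":0.05,"dy":-0.05,"dz":0,"twist":0,"jaw":1}]'
python3 -c "
from h import *
snap('wrist','w1');print(get_obs()['position'])
p=cv2.imread('pics/w1.png');cv2.imwrite('pics/w1b.png',cv2.resize(p,None,fx=1.5,fy=1.5))"
```

```text
t: 0.85
position: [321.8, -413.7, 280.7]
tcp_rot: [-0.001, 1.0, 0.001, -0.0]
ft_force: [0.2, -0.3, 0.8]
width: -0.1
t: 1.27
position: [461.7, -283.4, 280.8]
tcp_rot: [-0.0, 1.0, 0.001, -0.001]
ft_force: [0.2, -0.5, 1.1]
width: -0.1
t: 1.68
position: [601.5, -153.2, 280.6]
tcp_rot: [-0.0, 1.0, 0.001, -0.001]
ft_force: [0.8, -0.2, 0.2]
width: -0.0
t: 2.02
position: [651.0, -103.0, 279.8]
tcp_rot: [-0.0, 1.0, 0.003, -0.001]
ft_force: [-0.3, -1.3, -0.1]
width: 0.0
[ 650.32263597 -104.29650755  280.18354006]
```

View pics/w1b.png

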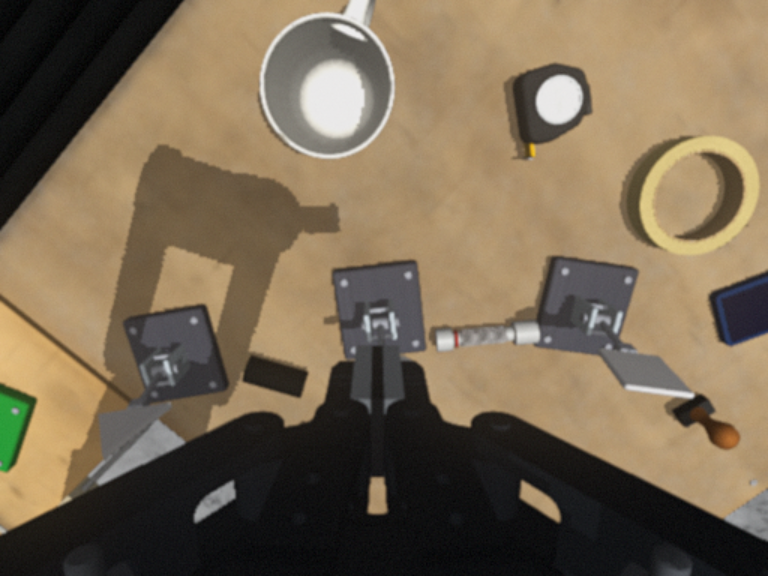

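The right stand's flag (645,370) is square. The left one (140,430) is broad at the stem and narrows to a point, so it's triangular. The middle one is hidden by the gripper, so I'll shift sideways to confirm it.

```bash
python3 -m inch '[{"dx":0,"dy":-0.035,"dz":0,"twist":0,"jaw":1},{"dx":0,"dy":-0.07,"dz":0,"twist":0,"jaw":1},{"dx":0,"dy":-0.1,"dz":0,"twist":0,"jaw":1},{"dx":0,"dy":-0.1,"dz":0,"twist":0,"jaw":1},{"dx":0,"dy":-0.1,"dz":0,"twist":0,"jaw":1}]'
python3 -c "
from h import *
snap('wrist','w2')
p=cv2.imread('pics/w2.png');cv2.imwrite('pics/w2b.png',cv2.resize(p[130:370],None,fx=1.5,fy=1.5))"
```

```text
t: 2.48
position: [649.8, -4.7, 281.8]
tcp_rot: [0.0, 1.0, 0.002, -0.0]
ft_force: [-0.2, -1.3, -0.1]
width: 0.4
```

View pics/w2b.png

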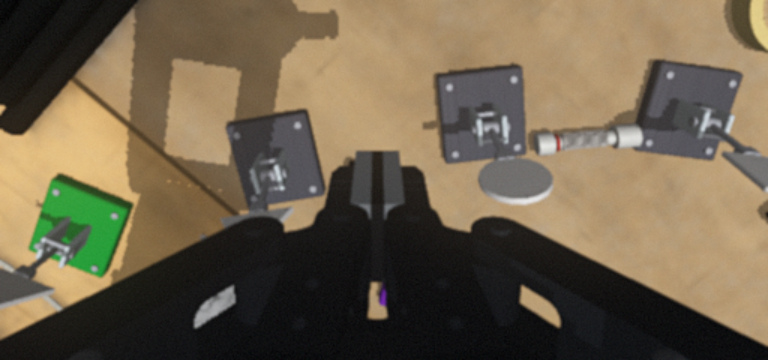

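Middle = disc (515,180 in the crop), so it's the round flag. Now I'll measure the plates from wrist depth.

```bash
python3 - <<'E'
from h import *
from scipy.spatial.transform import Rotation as R
c=camera_info('wrist');K=np.array(c['mtx']);T=np.array(c['tool_from_camera'])
def cloud(tag,u0,u1,v0,v1):
    f=np.load(tag+'.npz');q=f['rot'];Rm=R.from_quat([q[1],q[2],q[3],q[0]]).as_matrix()
    v,u=np.mgrid[v0:v1,u0:u1];z=f['d'][v0:v1,u0:u1].ravel();u=u.ravel();v=v.ravel();ok=z>0
    P=np.c_[(u-K[0,2])/K[0,0]*z,-(v-K[1,2])/K[1,1]*z,-z][ok]
    P=P@T[:3,:3].T+T[:3,3]
    return P@Rm.T+f['pos']
for n,a in dict(M=('w2',315,372,232,268),R=('w1',395,465,225,268),L=('w1',40,120,262,335)).items():
    P=cloud(*a);P=P[(P[:,2]>90)&(P[:,2]<160)]
    m=P.mean(0);U,S,Vt=np.linalg.svd(P-m,full_matrices=False);nn=Vt[2]*np.sign(Vt[2][0])
    r=np.abs((P-m)@nn)<4;P=P[r];nn=np.linalg.svd(P-P.mean(0),full_matrices=False)[2][2];nn*=np.sign(nn[0])
    print(n,len(P),P.mean(0).round(1),P.min(0).round(),P.max(0).round(),'n',nn.round(3),np.degrees(np.arctan2(nn[1],nn[0])))
# bench check
P=cloud('w1',260,300,120,150);print(np.median(P,0))
P=cloud('w2',330,345,190,200);print(np.median(P,0), P[:,2].max())
E
```

```text
M 1281 [ 562.2 -107.1  127.1] [ 554. -134.   92.] [569. -81. 151.] n [0.975 0.134 0.177] 7.832470385208987
R 1256 [ 567.3 -297.9  126.9] [ 557. -325.   90.] [ 575. -274.  150.] n [ 0.977 -0.117  0.175] -6.830501011842367
L 947 [516.8  88.9 118.9] [507.  62.  90.] [525. 120. 152.] n [0.974 0.14  0.179] 8.205585111995944
[ 674.77551815 -142.03988634   -0.75410946]
[ 592.27367779 -126.49032092   15.34567467] 19.96397719081
```

```bash
python3 -m inch '[{"dx":-0.03,"dy":0.025,"dz":0,"twist":-2,"jaw":1},{"dx":-0.06,"dy":0.05,"dz":0,"twist":-4,"jaw":1},{"dx":-0.09,"dy":0.075,"dz":0,"twist":-7,"jaw":1},{"dx":-0.12,"dy":0.1,"dz":0,"twist":-7,"jaw":1},{"dx":-0.147,"dy":0.109,"dz":0,"twist":-7,"jaw":1}]'
python3 -m inch '[{"dx":0,"dy":0,"dz":0.04,"twist":0,"jaw":1},{"dx":0,"dy":0,"dz":0.08,"twist":0,"jaw":1},{"dx":0,"dy":0,"dz":0.12,"twist":0,"jaw":1},{"dx":0,"dy":0,"dz":0.152,"twist":0,"jaw":1},{"dx":0,"dy":0,"dz":0.152,"twist":0,"jaw":1}]'
python3 -c "
from h import *
snap('wrist','w3');p,d=snap('scene','s3');o=get_obs();print(o['position'],o['ft_force'],o['tcp_rot'])
cv2.imwrite('pics/s3b.png',cv2.resize(cv2.imread('pics/s3.png')[120:300,150:390],None,fx=3,fy=3))"
```

```text
t: 2.95
position: [501.2, -118.5, 281.5]
tcp_rot: [0.001, 0.998, 0.06, -0.0]
ft_force: [-0.4, -0.4, -0.1]
width: -0.2
t: 3.37
position: [498.0, -113.8, 123.1]
tcp_rot: [-0.003, 0.998, 0.06, -0.006]
ft_force: [-1.3, 0.5, -1.3]
width: 0.2
[ 502.75197771 -115.32715341  129.70742404] [ 0.04979118 -0.04900132  0.78478296] [-4.22866063e-04  9.98149621e-01  6.07948492e-02 -1.06805557e-03]
```

View pics/w3.png

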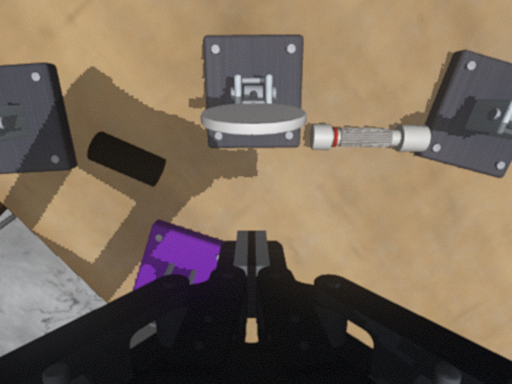

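View pics/s3b.png

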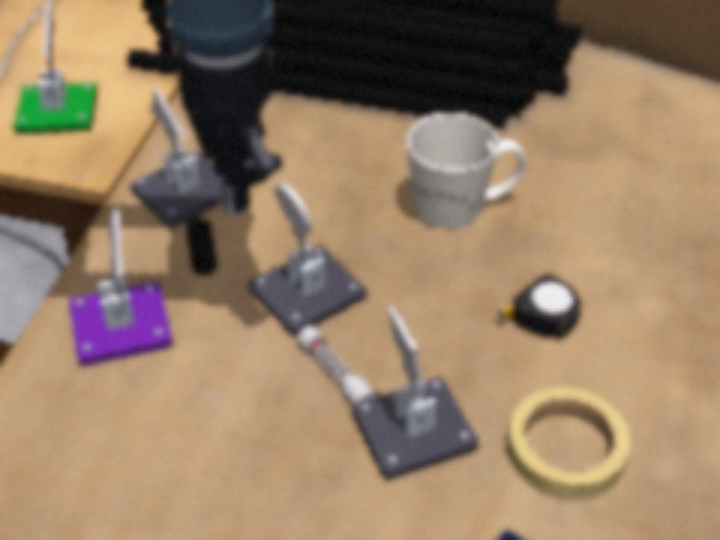

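The fingers (252,250) are shut, in front of the disc (253,120) and centred on it. I'll tap slowly.

```bash
python3 -m inch '[{"dx":0.010,"dy":0,"dz":0,"twist":0,"jaw":1},{"dx":0.018,"dy":0,"dz":0,"twist":0,"jaw":1},{"dx":0.025,"dy":0,"dz":0,"twist":0,"jaw":1},{"dx":0.031,"dy":0,"dz":0,"twist":0,"jaw":1},{"dx":0.037,"dy":0,"dz":0,"twist":0,"jaw":1}]'
python3 -m inch '[{"dx":0.006,"dy":0,"dz":0,"twist":0,"jaw":1},{"dx":0.012,"dy":0,"dz":0,"twist":0,"jaw":1},{"dx":0.018,"dy":0,"dz":0,"twist":0,"jaw":1},{"dx":0.023,"dy":0,"dz":0,"twist":0,"jaw":1},{"dx":0.028,"dy":0,"dz":0,"twist":0,"jaw":1}]'
python3 -c "
from h import *
p,d=snap('wrist','w4')"
```

```text
t: 3.88
position: [542.0, -109.7, 131.0]
tcp_rot: [0.0, 0.998, 0.062, 0.001]
ft_force: [-0.4, -0.7, 0.0]
width: 0.3
t: 4.3
position: [568.7, -106.1, 129.8]
tcp_rot: [-0.0, 0.998, 0.062, -0.0]
ft_force: [-0.2, 0.3, 0.2]
width: -0.1
```

View pics/w4.png

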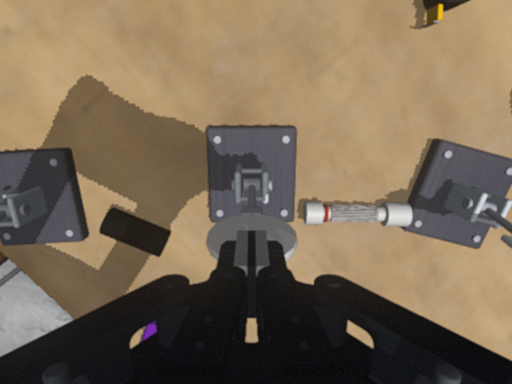

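```bash
python3 - <<'E'
from h import *
c=camera_info('wrist');K=np.array(c['mtx']);T=np.array(c['tool_from_camera']);Ti=np.linalg.inv(T)
def pj(t):
    p=(Ti@[*t,1])[:3]; return K[0,0]*p[0]/-p[2]+K[0,2],K[1,1]*-p[1]/-p[2]+K[1,2]
for t in [(0,0,0),(11,0,0),(11,0,-20),(-11,0,0),(11,14,-30)]:print(t,pj(t))
f=np.load('w4.npz');
from scipy.spatial.transform import Rotation as R
q=f['rot'];Rm=R.from_quat([q[1],q[2],q[3],q[0]]).as_matrix();print(f['pos'])
for u,v in [(220,240),(285,240),(225,225),(252,225),(252,240),(252,255),(225,255),(280,258),(252,185)]:
    z=f['d'][v,u];P=np.array([(u-K[0,2])/K[0,0]*z,-(v-K[1,2])/K[1,1]*z,-z,1]);print(u,v,(Rm@(T@P)[:3]+f['pos']).round())
snap('wrist','w5');p,d=snap('scene','s5');o=get_obs();print(o['position'],o['ft_force'])
cv2.imwrite('pics/s5b.png',cv2.resize(cv2.imread('pics/s5.png')[140:260,180:340],None,fx=4.5,fy=4.5))
E
```

```text
(0, 0, 0) (np.float64(250.61403333984939), np.float64(228.44333067636248))
(11, 0, 0) (np.float64(250.6212621853001), np.float64(210.15548608753375))
(11, 0, -20) (np.float64(250.58692411712664), np.float64(223.2856253444746))
(-11, 0, 0) (np.float64(250.60703508504074), np.float64(246.14781712669634))
(11, 14, -30) (np.float64(280.3059589926234), np.float64(231.1099332586991))
[ 568.65943991 -106.06811454  129.75337696]
220 240 [560. -90. 131.]
285 240 [ 564. -127.  130.]
225 225 [563. -91. 114.]
252 225 [ 564. -107.  113.]
252 240 [ 581. -105.  174.]
252 255 [ 581. -105.  188.]
225 255 [576. -95. 180.]
280 258 [ 579. -117.  182.]
252 185 [ 574. -106.   52.]
[ 568.41615311 -106.15276999  129.76426022] [-0.10627984  0.24344106  0.71516074]
```

View pics/s5b.png

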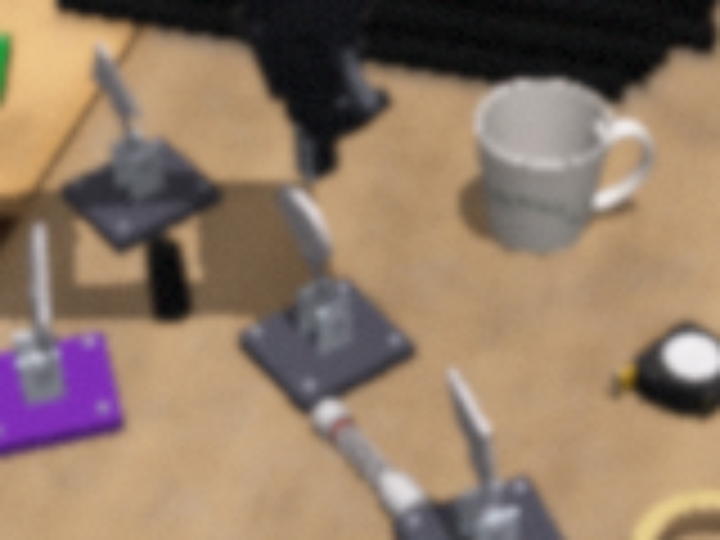

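View pics/w5.png

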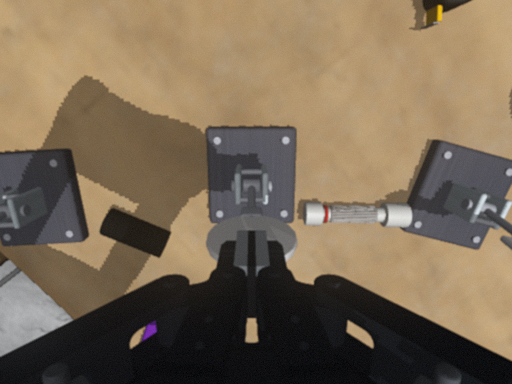

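The fingers went above the disc without touching it: the depth puts the visible tips at z≈170, though the reported TCP is z≈130. I'll measure the true fingertip in tool coordinates with both cameras.

```bash
python3 - <<'E'
from h import *
c=camera_info('wrist');K=np.array(c['mtx']);T=np.array(c['tool_from_camera'])
for tag in('w5','w2','w1'):
    f=np.load(tag+'.npz');print(tag)
    for u in (238,246,252,258,266):
        o=[]
        for v in range(228,262,4):
            z=f['d'][v,u];o.append(tuple((T@[(u-K[0,2])/K[0,0]*z,-(v-K[1,2])/K[1,1]*z,-z,1])[[0,1,2]].round().astype(int).tolist()))
        print(u,o)
d=np.load('s5.npz')['d']
for cx,cy in[(310,165),(315,172),(320,160),(318,140),(325,150),(350,105),(372,100),(300,195)]:
    u,v=180+round(cx/4.5),140+round(cy/4.5);print(cx,cy,w('scene',d,u,v).round())
print(grip_point_offset() if callable(grip_point_offset) else grip_point_offset)
E
```

```text
w5
238 [(-5, -8, 14), (13, -6, -35), (13, -6, -39), (13, -5, -44), (13, -5, -48), (13, -5, -52), (13, -5, -55), (13, -5, -59), (13, -5, -62)]
246 [(-6, -3, 15), (13, -2, -35), (13, -2, -40), (13, -2, -45), (13, -2, -49), (13, -2, -52), (13, -2, -56), (13, -2, -58), (12, -2, -61)]
252 [(71, 0, -171), (12, 1, -34), (13, 1, -40), (13, 1, -45), (13, 1, -48), (13, 1, -52), (13, 1, -55), (13, 1, -59), (13, 1, -63)]
258 [(-6, 5, 14), (13, 3, -36), (13, 3, -40), (13, 3, -45), (13, 3, -48), (13, 3, -52), (13, 3, -56), (12, 3, -58), (13, 3, -62)]
266 [(-5, 9, 14), (13, 7, -36), (13, 7, -40), (13, 7, -45), (13, 6, -47), (13, 6, -52), (13, 6, -56), (13, 6, -58), (13, 6, -62)]
w2
238 [(-115, -19, 282), (13, -6, -37), (13, -6, -40), (13, -5, -45), (13, -5, -48), (13, -5, -52), (13, -5, -56), (13, -5, -60), (13, -5, -62)]
246 [(-116, -7, 284), (71, 0, -171), (13, -2, -41), (13, -2, -45), (13, -2, -49), (13, -2, -52), (13, -2, -55), (13, -2, -59), (13, -2, -63)]
252 [(-116, 2, 283), (12, 1, -34), (13, 1, -40), (13, 1, -44), (13, 1, -49), (13, 1, -51), (13, 1, -56), (13, 1, -59), (13, 1, -62)]
258 [(
[... 492 characters left out ...]
3, -2, -51), (13, -2, -56), (13, -2, -59), (12, -2, -61)]
252 [(-82, 2, 200), (13, 1, -37), (13, 1, -39), (13, 1, -44), (13, 1, -48), (13, 1, -52), (12, 1, -55), (13, 1, -59), (13, 1, -62)]
258 [(-108, 11, 265), (13, 3, -35), (13, 3, -40), (13, 3, -44), (13, 3, -48), (13, 3, -51), (13, 3, -56), (13, 3, -58), (13, 3, -63)]
266 [(-108, 22, 265), (13, 7, -35), (13, 7, -41), (13, 7, -45), (13, 6, -48), (13, 6, -51), (13, 6, -56), (13, 6, -59), (13, 6, -63)]
310 165 [ 564. -113.  170.]
315 172 [ 566. -115.  167.]
320 160 [ 566. -122.  180.]
318 140 [ 220. -831.  856.]
325 150 [ 570. -119.  187.]
350 105 [ 565. -165.  254.]
372 100 [ 578. -166.  253.]
300 195 [ 557. -112.  151.]
18.700000000000003
```

Both cameras agree: the real fingertips end about 35 mm above the reported TCP (tip front at tool x=+13, z≈-34). I'll work from that, and check how low the gripper's broad parts hang.

```bash
python3 - <<'E'
from h import *
c=camera_info('wrist');K=np.array(c['mtx']);T=np.array(c['tool_from_camera'])
f=np.load('w5.npz');v,u=np.mgrid[225:384,0:512];z=f['d'][225:];
P=np.stack([(u-K[0,2])/K[0,0]*z,-(v-K[1,2])/K[1,1]*z,-z],-1)@T[:3,:3].T+T[:3,3]
P=P[(z>20)]; P=P[(P[:,2]<-20)]
for a in range(-115,-20,6):
    s=P[(P[:,2]>=a)&(P[:,2]<a+6)]
    if len(s):print(a,len(s),s.min(0).round(),s.max(0).round())
E
python3 -m inch '[{"dx":-0.025,"dy":0,"dz":0,"twist":0,"jaw":1},{"dx":-0.05,"dy":0,"dz":0,"twist":0,"jaw":1},{"dx":-0.075,"dy":0,"dz":0,"twist":0,"jaw":1},{"dx":-0.075,"dy":0,"dz":0.02,"twist":0,"jaw":1},{"dx":-0.075,"dy":0,"dz":0.03,"twist":0,"jaw":1}]'
```

```text
-115 7550 [   6.  -58. -115.] [  20.   59. -109.]
-109 7411 [  -1.  -57. -109.] [  20.   57. -103.]
-103 6244 [  -5.  -52. -103.] [ 20.  53. -97.]
-97 3351 [ -7. -48. -97.] [ 20.  48. -91.]
-91 4185 [ -8. -42. -91.] [ 15.  43. -85.]
-85 3488 [ -8. -37. -85.] [ 16.  38. -79.]
-79 1997 [-10. -34. -79.] [ 16.  34. -73.]
-73 551 [-10. -21. -73.] [ 16.  22. -67.]
-67 713 [ -9.  -6. -67.] [ 14.   8. -61.]
-61 400 [  8. -13. -61.] [ 14.  14. -55.]
-55 429 [  8. -13. -55.] [ 14.  14. -49.]
-49 399 [  8. -13. -49.] [ 14.  14. -43.]
-43 316 [  8. -13. -43.] [ 14.  14. -37.]
-37 156 [  8. -12. -37.] [ 13.  12. -32.]
t: 4.87
position: [492.4, -115.5, 99.2]
tcp_rot: [-0.0, 0.998, 0.061, -0.0]
ft_force: [-0.3, 0.2, -0.7]
width: -0.1
```

```bash
python3 -m inch '[{"dx":0.012,"dy":0,"dz":0.004,"twist":0,"jaw":1},{"dx":0.022,"dy":0,"dz":0.004,"twist":0,"jaw":1},{"dx":0.032,"dy":0,"dz":0.004,"twist":0,"jaw":1},{"dx":0.039,"dy":0,"dz":0.004,"twist":0,"jaw":1},{"dx":0.045,"dy":0,"dz":0.004,"twist":0,"jaw":1}]'
python3 -m inch '[{"dx":0.006,"dy":0,"dz":0,"twist":0,"jaw":1},{"dx":0.012,"dy":0,"dz":0,"twist":0,"jaw":1},{"dx":0.018,"dy":0,"dz":0,"twist":0,"jaw":1},{"dx":0.024,"dy":0,"dz":0,"twist":0,"jaw":1},{"dx":0.028,"dy":0,"dz":0,"twist":0,"jaw":1}]'
python3 -c "
from h import *
p,d=snap('wrist','w6')"
```

```text
t: 5.28
position: [539.9, -109.9, 96.3]
tcp_rot: [0.0, 0.998, 0.062, 0.0]
ft_force: [1.0, -0.3, 0.2]
width: 0.0
t: 5.7
position: [567.0, -106.4, 96.0]
tcp_rot: [0.0, 0.998, 0.062, 0.0]
ft_force: [0.2, 0.0, 0.5]
width: -0.0
```

View pics/w6.png

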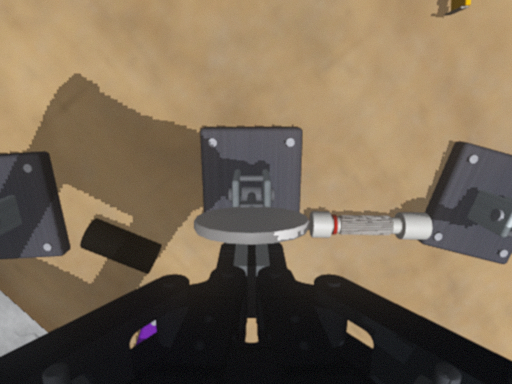

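The plate (250,222) is now pushed ahead of the fingers and near upright. A little further.

```bash
python3 -m inch '[{"dx":0.005,"dy":0,"dz":0,"twist":0,"jaw":1},{"dx":0.01,"dy":0,"dz":0,"twist":0,"jaw":1},{"dx":0.014,"dy":0,"dz":0,"twist":0,"jaw":1},{"dx":0.014,"dy":0,"dz":0,"twist":0,"jaw":1},{"dx":0.014,"dy":0,"dz":0,"twist":0,"jaw":1}]'
python3 -c "
from h import *
p,d=snap('wrist','w7')"
```

```text
t: 6.17
position: [580.2, -104.7, 95.8]
tcp_rot: [-0.0, 0.998, 0.062, -0.0]
ft_force: [-0.5, -1.0, 0.3]
width: 0.2
```

View pics/w7.png

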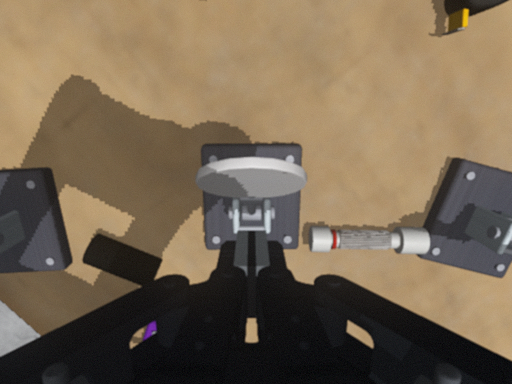

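It's past upright and falling on its own. Back off and wait.

```bash
python3 -m inch '[{"dx":-0.025,"dy":0,"dz":0,"twist":0,"jaw":1},{"dx":-0.05,"dy":0,"dz":0,"twist":0,"jaw":1},{"dx":-0.08,"dy":0,"dz":0,"twist":0,"jaw":1},{"dx":-0.08,"dy":0,"dz":0,"twist":0,"jaw":1},{"dx":-0.08,"dy":0,"dz":0,"twist":0,"jaw":1}]'
python3 -c "
from h import *
p,d=snap('wrist','w8')
p,d=snap('scene','s8')
cv2.imwrite('pics/s8b.png',cv2.resize(cv2.imread('pics/s8.png')[120:300,150:390],None,fx=3,fy=3))"
```

```text
t: 6.63
position: [499.5, -114.6, 95.8]
tcp_rot: [-0.0, 0.998, 0.061, -0.0]
ft_force: [0.7, -0.3, -0.1]
width: 0.0
```

View pics/w8.png

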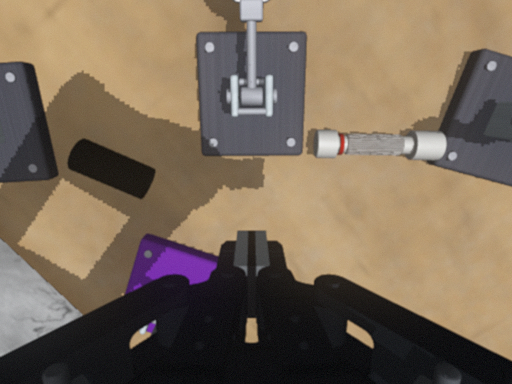

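View pics/s8b.png

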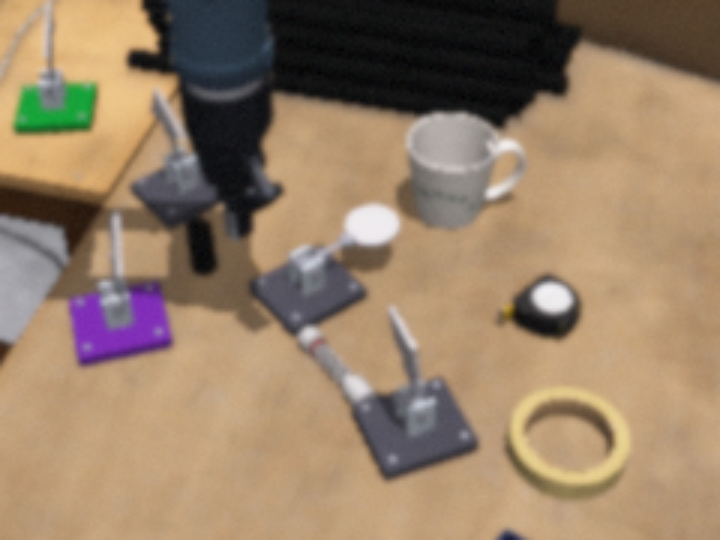

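The round flag lies down (372,226) and its stand hasn't moved. Next I'll go in front of the square flag, turning to yaw -8°.

```bash
python3 -m inch '[{"dx":-0.008,"dy":0.035,"dz":0,"twist":3,"jaw":1},{"dx":-0.016,"dy":0.07,"dz":0,"twist":7,"jaw":1},{"dx":-0.024,"dy":0.105,"dz":0,"twist":11,"jaw":1},{"dx":-0.03,"dy":0.14,"dz":0,"twist":15,"jaw":1},{"dx":-0.03,"dy":0.173,"dz":0,"twist":15,"jaw":1}]'
python3 -c "
from h import *
p,d=snap('wrist','w9');print(get_obs()['position'])"
```

```text
t: 7.15
position: [492.6, -292.3, 96.1]
tcp_rot: [0.0, 0.997, -0.071, 0.0]
ft_force: [-0.2, -0.8, -0.6]
width: -0.1
[ 493.8825266  -298.78092225   96.98512728]
```

View pics/w9.png

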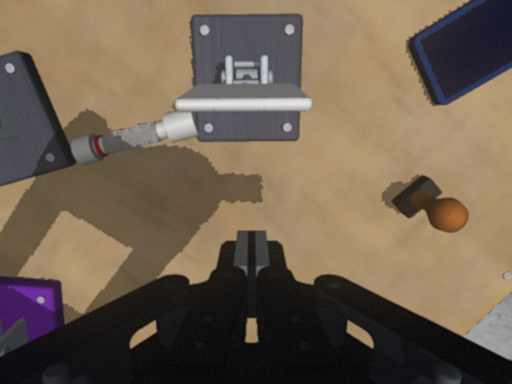

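The square plate (244,100) is straight ahead of the fingers and the round one is still down. Tap.

```bash
python3 -m inch '[{"dx":0.012,"dy":-0.002,"dz":0,"twist":0,"jaw":1},{"dx":0.022,"dy":-0.003,"dz":0,"twist":0,"jaw":1},{"dx":0.032,"dy":-0.004,"dz":0,"twist":0,"jaw":1},{"dx":0.039,"dy":-0.004,"dz":0,"twist":0,"jaw":1},{"dx":0.045,"dy":-0.004,"dz":0,"twist":0,"jaw":1}]'
python3 -m inch '[{"dx":0.006,"dy":0,"dz":0,"twist":0,"jaw":1},{"dx":0.012,"dy":0,"dz":0,"twist":0,"jaw":1},{"dx":0.018,"dy":0,"dz":0,"twist":0,"jaw":1},{"dx":0.024,"dy":0,"dz":0,"twist":0,"jaw":1},{"dx":0.03,"dy":0,"dz":0,"twist":0,"jaw":1}]'
python3 -m inch '[{"dx":0.005,"dy":0,"dz":0,"twist":0,"jaw":1},{"dx":0.01,"dy":0,"dz":0,"twist":0,"jaw":1},{"dx":0.015,"dy":0,"dz":0,"twist":0,"jaw":1},{"dx":0.017,"dy":0,"dz":0,"twist":0,"jaw":1},{"dx":0.017,"dy":0,"dz":0,"twist":0,"jaw":1}]'
python3 -c "
from h import *
p,d=snap('wrist','w10')"
```

```text
t: 7.62
position: [538.8, -291.5, 95.9]
tcp_rot: [0.0, 0.998, -0.068, 0.0]
ft_force: [0.4, 1.1, 0.8]
width: 0.1
t: 8.03
position: [567.7, -296.4, 95.9]
tcp_rot: [0.0, 0.998, -0.069, 0.0]
ft_force: [-0.5, 0.3, -0.5]
width: 0.1
t: 8.45
position: [584.4, -298.8, 95.9]
tcp_rot: [0.0, 0.998, -0.069, 0.0]
ft_force: [-0.2, -0.1, 1.2]
width: -0.0
```

View pics/w10.png

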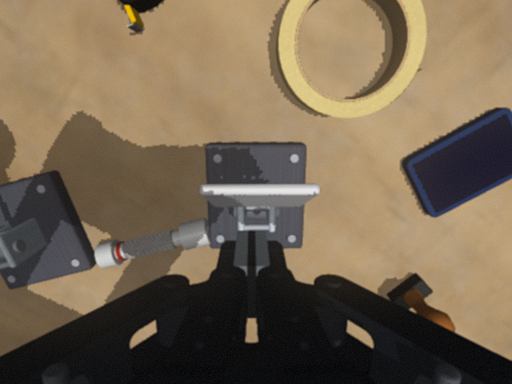

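It's falling (plate at (260,190), beyond the pin). Back off and look.

```bash
python3 -m inch '[{"dx":-0.025,"dy":0,"dz":0,"twist":0,"jaw":1},{"dx":-0.05,"dy":0,"dz":0,"twist":0,"jaw":1},{"dx":-0.08,"dy":0,"dz":0,"twist":0,"jaw":1},{"dx":-0.09,"dy":0,"dz":0,"twist":0,"jaw":1},{"dx":-0.09,"dy":0,"dz":0,"twist":0,"jaw":1}]'
python3 -c "
from h import *
p,d=snap('scene','s11');print(get_obs()['position'])
cv2.imwrite('pics/s11b.png',cv2.resize(cv2.imread('pics/s11.png')[120:300,150:390],None,fx=3,fy=3))"
```

```text
t: 8.92
position: [492.7, -285.7, 95.7]
tcp_rot: [-0.0, 0.998, -0.07, -0.001]
ft_force: [0.4, -1.2, -0.2]
width: -0.2
[ 494.3726442  -286.44022507   96.29166249]
```

View pics/s11b.png

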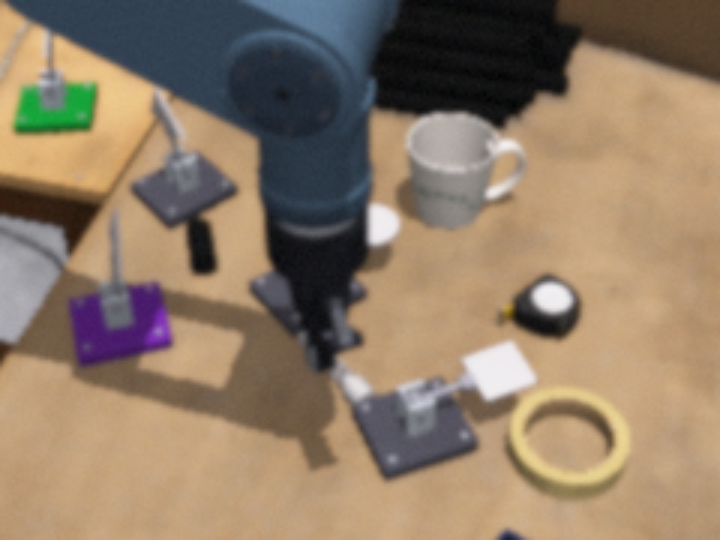

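The round and square flags are both down and the triangular one still stands. I'll rise, cross over to it with yaw +9.5°, and descend in front.

```bash
python3 -m inch '[{"dx":-0.01,"dy":0,"dz":-0.035,"twist":-3,"jaw":1},{"dx":-0.02,"dy":-0.01,"dz":-0.07,"twist":-6,"jaw":1},{"dx":-0.03,"dy":-0.03,"dz":-0.1,"twist":-9,"jaw":1},{"dx":-0.04,"dy":-0.065,"dz":-0.11,"twist":-13,"jaw":1},{"dx":-0.05,"dy":-0.1,"dz":-0.11,"twist":-17.5,"jaw":1}]'
python3 -c "
from h import *
o=get_obs();print(o['position'],o['tcp_rot'])"
```

```text
t: 9.38
position: [462.0, -181.7, 210.6]
tcp_rot: [0.003, 0.996, 0.084, 0.003]
ft_force: [0.8, 1.2, -0.2]
width: 0.1
[ 462.01406117 -181.70625433  210.55836306] [0.00268829 0.99643541 0.08424378 0.00349602]
```

```bash
python3 -m inch '[{"dx":0.003,"dy":-0.038,"dz":0,"twist":0,"jaw":1},{"dx":0.006,"dy":-0.076,"dz":0,"twist":0,"jaw":1},{"dx":0.009,"dy":-0.114,"dz":0,"twist":0,"jaw":1},{"dx":0.012,"dy":-0.152,"dz":0,"twist":0,"jaw":1},{"dx":0.015,"dy":-0.19,"dz":0,"twist":0,"jaw":1}]'
python3 -m inch '[{"dx":0.003,"dy":-0.035,"dz":0,"twist":0,"jaw":1},{"dx":0.006,"dy":-0.068,"dz":0,"twist":0,"jaw":1},{"dx":0.006,"dy":-0.068,"dz":0.04,"twist":0,"jaw":1},{"dx":0.006,"dy":-0.068,"dz":0.075,"twist":0,"jaw":1},{"dx":0.006,"dy":-0.068,"dz":0.075,"twist":0,"jaw":1}]'
python3 -c "
from h import *
p,d=snap('wrist','w12');o=get_obs();print(o['position'],o['tcp_rot'])"
```

```text
t: 9.8
position: [443.2, 11.3, 206.9]
tcp_rot: [0.0, 0.997, 0.083, 0.001]
ft_force: [0.6, 0.1, -0.2]
width: 0.2
t: 10.22
position: [433.1, 79.1, 125.7]
tcp_rot: [-0.001, 0.996, 0.085, -0.005]
ft_force: [-1.4, 0.5, -1.1]
width: -0.0
[434.76952696  78.44315319 128.63307613] [-6.38283738e-04  9.96453407e-01  8.40809264e-02 -3.25552344e-03]
```

View pics/w12.png

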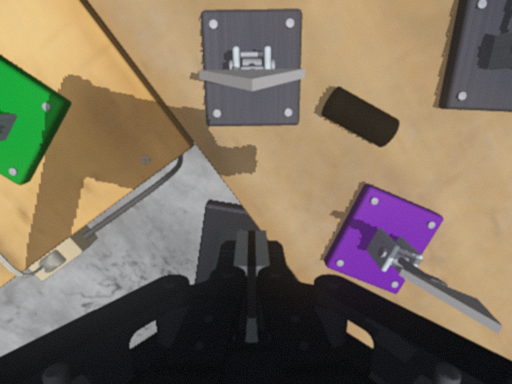

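The triangle plate (252,78) is dead ahead, and the purple one is clear to the right. Descend, then tap.

```bash
python3 -m inch '[{"dx":0,"dy":0,"dz":0.02,"twist":0,"jaw":1},{"dx":0.01,"dy":0,"dz":0.034,"twist":0,"jaw":1},{"dx":0.022,"dy":0,"dz":0.034,"twist":0,"jaw":1},{"dx":0.034,"dy":0,"dz":0.034,"twist":0,"jaw":1},{"dx":0.044,"dy":0,"dz":0.034,"twist":0,"jaw":1}]'
python3 -m inch '[{"dx":0.006,"dy":0,"dz":0,"twist":0,"jaw":1},{"dx":0.013,"dy":0,"dz":0,"twist":0,"jaw":1},{"dx":0.02,"dy":0,"dz":0,"twist":0,"jaw":1},{"dx":0.027,"dy":0,"dz":0,"twist":0,"jaw":1},{"dx":0.034,"dy":0,"dz":0,"twist":0,"jaw":1}]'
python3 -m inch '[{"dx":0.006,"dy":0,"dz":0,"twist":0,"jaw":1},{"dx":0.012,"dy":0,"dz":0,"twist":0,"jaw":1},{"dx":0.018,"dy":0,"dz":0,"twist":0,"jaw":1},{"dx":0.023,"dy":0,"dz":0,"twist":0,"jaw":1},{"dx":0.023,"dy":0,"dz":0,"twist":0,"jaw":1}]'
python3 -c "
from h import *
p,d=snap('wrist','w13')"
```

```text
t: 10.68
position: [483.5, 84.5, 99.4]
tcp_rot: [0.0, 0.997, 0.083, 0.002]
ft_force: [0.4, 0.1, 0.6]
width: 0.0
t: 11.1
position: [514.4, 90.6, 97.1]
tcp_rot: [0.0, 0.997, 0.083, 0.0]
ft_force: [0.4, -0.7, -0.9]
width: -0.1
t: 11.52
position: [537.4, 94.4, 97.0]
tcp_rot: [0.0, 0.997, 0.084, 0.0]
ft_force: [-1.0, -0.2, 0.3]
width: -0.0
```

View pics/w13.png

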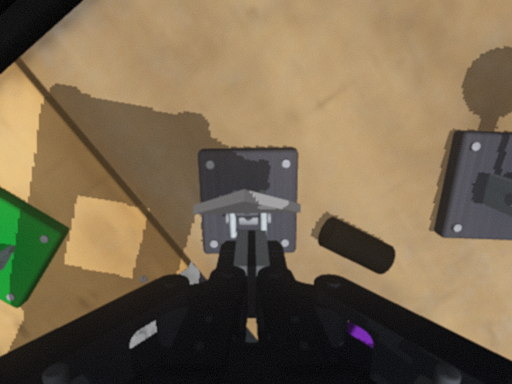

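```bash
python3 -m inch '[{"dx":0.005,"dy":0,"dz":0,"twist":0,"jaw":1},{"dx":0.005,"dy":0,"dz":0,"twist":0,"jaw":1},{"dx":-0.02,"dy":0,"dz":0,"twist":0,"jaw":1},{"dx":-0.05,"dy":0,"dz":0,"twist":0,"jaw":1},{"dx":-0.08,"dy":0,"dz":0,"twist":0,"jaw":1}]'
python3 -m inch '[{"dx":0,"dy":0,"dz":-0.04,"twist":0,"jaw":1},{"dx":-0.01,"dy":0,"dz":-0.08,"twist":0,"jaw":1},{"dx":-0.01,"dy":0,"dz":-0.12,"twist":0,"jaw":1},{"dx":-0.01,"dy":0,"dz":-0.15,"twist":0,"jaw":1},{"dx":-0.01,"dy":0,"dz":-0.15,"twist":0,"jaw":1}]'
python3 -c "
from h import *
snap('wrist','w14');snap('top','t14')
p,d=snap('scene','s14')
a=cv2.resize(cv2.imread('pics/s14.png')[120:300,150:390],None,fx=2.5,fy=2.5)
b=cv2.imread('pics/w14.png');
cv2.imwrite('pics/s14b.png',a)
cv2.imwrite('pics/t14b.png',cv2.resize(cv2.imread('pics/t14.png')[120:280,170:410],None,fx=3.2,fy=3.2))
print(get_obs()['position'],get_obs()['ft_force'])"
```

```text
t: 11.98
position: [456.6, 80.9, 96.6]
tcp_rot: [-0.0, 0.996, 0.084, -0.0]
ft_force: [-1.1, 0.3, -0.5]
width: -0.0
t: 12.4
position: [451.4, 79.1, 254.4]
tcp_rot: [0.001, 0.996, 0.084, 0.006]
ft_force: [0.3, -0.0, 0.9]
width: -0.3
[447.441584    79.40869909 246.60459738] [ 0.05591675 -0.14875706 -0.22500059]
```

View pics/s14b.png

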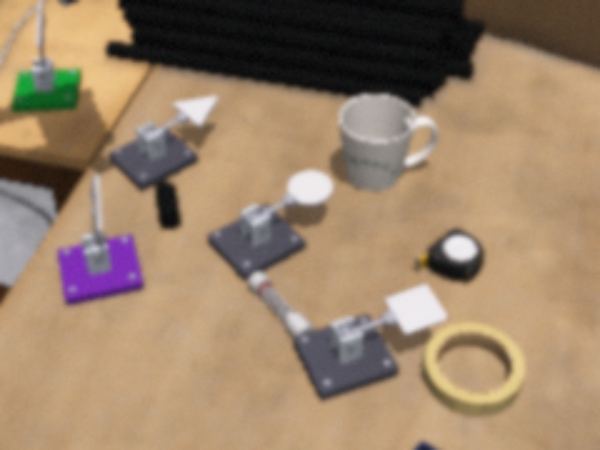

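View pics/t14b.png

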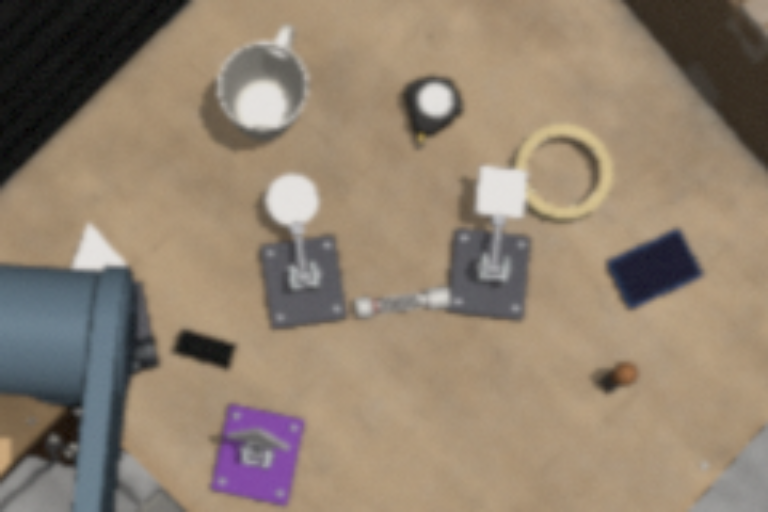

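All three flags lie down, at (197,110), (310,188) and (415,308). I'll compare the stand feet with the first pictures before handing in.

```bash
python3 - <<'E'
from h import *
a=cv2.imread('pics/scene0.png');b=cv2.imread('pics/s14.png')
for n,(u0,u1,v0,v1) in dict(L=(194,216,176,196),M=(233,268,214,233),R=(268,309,255,279),gauge=(248,272,228,254)).items():
    r=cv2.matchTemplate(b[v0-8:v1+8,u0-8:u1+8],a[v0:v1,u0:u1],cv2.TM_CCOEFF_NORMED);_,m,_,l=cv2.minMaxLoc(r);print(n,m,(l[0]-8,l[1]-8))
print(get_obs()['joint_velocities'].round(3));sign_off()
E
```

```text
L 0.9780262112617493 (0, 0)
M 0.9983212351799011 (0, 0)
R 0.9481738805770874 (0, 0)
gauge 0.9968039989471436 (0, 0)
[-0.002  0.027  0.028  0.001  0.     0.001]
the job is handed in; nothing more can be done
```

I tapped the flags over with shut fingertips in the order round (middle stand), square (right), triangular (left). I saw each lying down before touching the next, then raised the arm clear and handed in at about 12.5 s of the 51 s. The station gave no verdict.

- **Missed first pass:** my first try at the round flag went over it without touching. Both cameras showed the real fingertips about 35 mm higher than the reported tool tip, so I lowered all the taps to match.
- **Last pictures:** all three flags are down. The three stands and the plug gauge match the first scene picture with no pixel shift, and the other things on the bench look untouched, though I only judged those by eye. In the top view the arm hid most of the triangle stand, so I checked that one in the scene view.
- **Forces:** the wrist force readings at the end of each move stayed at about 1.5 N or less, within noise.

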